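Set the splash guard up one notch and load the tube rack

ROBOT

A 6-joint arm with a two-finger parallel gripper is mounted at the origin on the work surface. World frame = base frame: x ahead of the robot, y to its left, z up, the work surface at z = 0. Lengths are in m, angles in rad, forces in N, time in s.
With the tool pointing down it reaches from about 0.275 to 0.725 m from the base axis. Payload 15.9 kg.
Tool frame: the origin (TCP) lies at the very end of the fingers, on their centre line; the grasp point (between the pads) lies 19 mm behind it; z points along the fingers, y is the line along which they close (so a half turn about z gives the same grasp; the last joint's range is limited). The gripper opens to 85 mm and grips with 20 to 120 N. Pads are 22 mm wide; open, the fingers measure 114 mm over their backs; the gripper's body (76 mm by 85 mm) begins 54 mm behind the grasp point. The pads swing forward as they close: fully open they stand 13 mm farther back than shut.
Start: joints at [-1.112, 0.213, -0.034, 1.323, 0, 1.571], TCP at [0.221, -0.448, 0.231] pointing down, gripper open.
Joint ranges: [-2.98, 2.98], [-0.74, 1.72], [-1.14, 1.35], [-2.1, 2.04], [-1.57, 1.44], [-3.14, 3.14]. Speed limits (rad/s): [1.89, 1.89, 2.39, 2.57, 3.14, 3.14].

INTERFACE

Orientations are given as a rotation vector (axis times angle).
In Python, from cell import r gives the robot as it stands.
- The arm moves only by the tool move_arm, never from a script. Its argument "increments" is a list that holds one entry, the list of rows, each a list of 4 numbers: the shift along the tool's x, y, z in m, then the turn about the tool's z in rad. A call has 1 to 10 rows; each row is the pose to reach, as a shift and turn from the pose commanded when the call began, along the tool's axes at that moment; what a row does not reach only later rows make up. A row lasts 1/12 s, in which the tool goes at most 41.7 mm and 7.16 degrees, less where a joint would pass 70% of its speed; a pose out of reach is approached as far as the arm can. A call with a gripper value outside its range is refused whole. "grip" is the gripper's target within -1 to 1 (fully open at 1, half-way at 0, shut at -1), set as the call begins (left out, the last holds). The fingers move at their own pace and stop on an object; the grip force is fixed at half the most. Time passes only in rows, so rows that repeat a pose let the fingers close. It gives the time, the measured TCP pose, the force, the opening and the grip force at its end, in the units of the state.
- r.get_obs(): the state, without advancing time (a new reading comes with each control period).
- r.snapshot(name): name is "scene" or "side" or "wrist"; returns (picture, depth): 420x560x3 uint8, red, green, blue; 420x560 float32, m along the optical axis (not along the pixel's ray), 0 where there is no reading.
- r.calibration(name): a dict with "fx", "fy", "cx", "cy" (pixels), "R" (3x3) and "t" (3): a world point X has camera coordinates R X + t. Camera axes: x right, y down, z forward; pixel columns grow to the right and rows downward; lengths in m; the calibration is good to about 2 mm. A picture is of the moment at which its call begins: read the wrist's pose just before it. calibration takes no time and is no camera call; for the wrist camera it gives the pose at the moment of the call.
- r.job_done(): hands the job in; it is judged then, once.
The state is a dict: "time_s": time; "joints": joint angles; "qvel": joint speeds; "effort": joint torques, N m; "eef_pos": TCP position; "ee_rot": TCP orientation; "wrist_force": force on the tool from outside, world axes, zero at the start; "torque": the same for the moment, N m; "grip_width": finger opening in m; "grip_force": force on a finger pad.
Only numpy, scipy, OpenCV 4.12 (cv2) and the standard library are available. Lean on these libraries where they do the work, as an engineer would, in place of code of your own. Each camera call takes 0.05 s, during which the arm holds its last target. There are 200 camera calls.

TASK

Longer tubes are next at the tube opening station: lift its splash guard until the pawl catches in the next notch - one notch up, no more - and let it rest there on the pawl. Then slide the loaded tube rack in under the guard until it stands square against the rear stop, keeping it upright on the bench, and leave the other things on the bench alone.

Things in the scene. Friction and masses are not known exactly. Their poses are not given: they have to be found in the camera images.
- station: Tube opening station, fixed to the bench. Origin: on the bench midway between two 412 mm high aluminium uprights (24 mm square, at y = -140 and +140 mm), in the guard's plane x = 0; +x points away from the robot, the way the rack goes in; z up. They stand on white feet 36 mm wide, 14 mm high, x -60 to +130 mm, 244 mm apart; bare bench between. Head rail across the top at 402 mm.
- rear_stop (a point): Middle of the station's rear stop, at bench height, in the plane of the front faces of its two rubber buffers: 97 mm behind the guard's plane (station x = +97 mm). The stop is an aluminium rail 36 mm high across the station's back.
- guard (a joint): Lift of the splash guard (m): 0 at the start, 0.040 resting in the next notch, 0.080 the one after, 0.090 upper end. About 0.6 kg (0.5 to 0.75) and 1 N guide friction; lifting takes up to 12 N. The pawl drops in once lifted 0.041; the guard then settles on it at 0.040. Let go between notches, it falls to the notch below.
- guard_edge (a point): Middle of the guard's lower edge, moving with it; 105 mm above the bench at lift 0, 145 mm in the next notch. The guard is a clear pane in a blue frame, 250 mm wide, 210 mm high, 12 mm thick (pane 5 mm), in the station's plane x = 0.
- guard_handle (a point): Grip point on the guard's black upright D-handle, robot side, moving with the guard; 211 mm above the bench at lift 0. Axis of a vertical round bar, 16 mm thick, from 40 mm below to 40 mm above this point, mid-width, 38 mm before the pane's mid-plane; its ends join the pane by equal bars. The pane goes on 104 mm above this point: come in leaning back from it, towards the robot. Axes as the station's.
- pawl (a joint): Swing (rad) of the red sprung pawl behind the guard's -y side, riding on a steel strip with teeth 40 mm apart on that upright: 0 in a notch, about 0.3 pushed out over a tooth. It works by itself. To free it, lift the guard a little and swing the pawl's small rear tab up.
- tube_rack: Loaded tube rack, loose, about 0.45 kg, before the guard on the robot side, a little crooked. White plastic, 196 mm along its y, 78 mm along its x; solid lower shell 40 mm high, upper deck top at 68 mm, 19 tubes fixed in it with orange caps, tops at 120 mm. Origin: centre of its underside. Against the stop its origin is at station x = +58 mm.
- sanitiser: Bystander: hand sanitiser pump bottle, 64 mm in diameter, 188 mm high. Origin: centre of its underside.
- sharps_bin: Bystander: yellow sharps bin with red lid, 90 mm in diameter, 127 mm high. Origin: centre of its underside.
- spare_rack: Bystander: nearly empty white tube rack, 250 mm (its y) x 105 mm, 68 mm high, with three tubes 120 mm high and a black marker pen standing in it, top 176 mm. Origin: centre of its underside.
- blue_tray: Bystander: blue tray 260 x 170 x 55 mm with small supplies. Origin: centre of its underside.

How it is judged:
By the outcome, as a careful person would: the job done as asked, in the order asked, and still so for the second after the job is handed in, with the robot touching nothing.
It also fails if it takes over 58 s, if anything falls off the work surface, if the arm or the gripper's body presses on something with over 40 N, if the wrist force passes 120 N, or if a joint passes its speed limit or range.

## Working session

There is one attempt and no reset: what is moved stays moved. The work goes in short steps, Python scripts to look and compute and a tool call to move; the robot and the scene stay as the last step left them, time stands still between calls to the robot, and variables do not carry over. Pictures are saved under pics/ and viewed, at most 10 in all, crops included, and the job is handed in when it is done.

Besides the shell and the picture viewer there is one more tool, called after ">>>" as name(argument=value, ...), one argument or row to a line, values as JSON. move_arm: Moves the arm, as the interface text tells. Its arguments: {"type":"object","properties":{"increments":{"type":"array","items":{"type":"array","items":{"type":"array","items":{"type":"number"}}}},"grip":{"type":"number"}},"required":["increments"]}

```bash
ls; mkdir -p pics; python3 - <<'E'
from cell import r
import cv2,numpy as np
o=r.get_obs();print(o)
for n in("scene","side"):
    p,d=r.snapshot(n);np.savez(f"{n}0.npz",p=p,d=d);cv2.imwrite(f"pics/{n}0.png",p[:,:,::-1]);c=r.calibration(n);print(n,c)
E
```

```text
pics
{'time_s': 0.0, 'joints': array([-1.11200396e+00,  2.13370361e-01, -3.50154381e-02,  1.32350995e+00,
       -3.01697831e-05,  1.57083744e+00]), 'qvel': array([-1.56754529e-03, -1.32249341e-04, -2.51113508e-03,  6.12613723e-04,
       -1.65232811e-05,  1.77074679e-05]), 'effort': array([ 2.24150324e-05, -6.86159921e+01,  4.87117982e+01,  1.73944136e-02,
        4.41796590e-05, -3.60087171e-06]), 'eef_pos': array([ 0.22128039, -0.44800686,  0.23082639]), 'ee_rot': array([-3.05827386e+00, -7.14060647e-01,  4.38728716e-04]), 'wrist_force': array([-0.14179561, -0.70378558,  0.77162195]), 'torque': array([0.01203017, 0.0286273 , 0.03951782]), 'grip_force': 0.0, 'grip_width': 0.08510641851260492}
scene {'fx': 419.6085823003763, 'fy': 419.6085823003763, 'cx': 277.28030718074115, 'cy': 219.52361928601906, 'R': array([[ 0.18853492,  0.98202257, -0.0092875 ],
       [ 0.83028569, -0.1644399 , -0.53252717],
       [-0.52448094,  0.09268869, -0.84636195]]), 't': array([-0.09367378, -0.3981605 ,  1.90549378])}
side {'fx': 422.2349592769996, 'fy': 422.2349592769996, 'cx': 282.7413933482841, 'cy': 198.97073540274306, 'R': array([[-0.98238242,  0.18673206,  0.00747818],
       [ 0.13722425,  0.74793409, -0.64943368],
       [-0.12686327, -0.63696604, -0.76038147]]), 't': array([0.57162682, 0.00551004, 1.62146528])}
```

View pics/scene0.png

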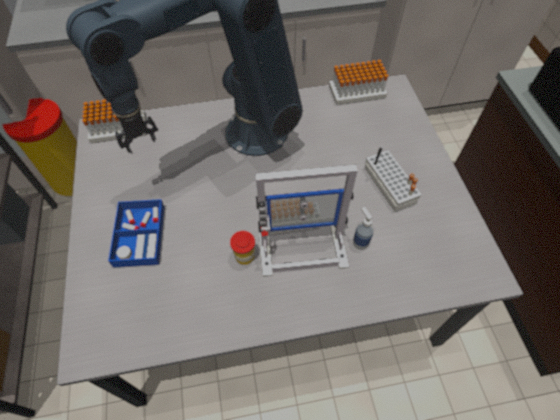

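View pics/side0.png

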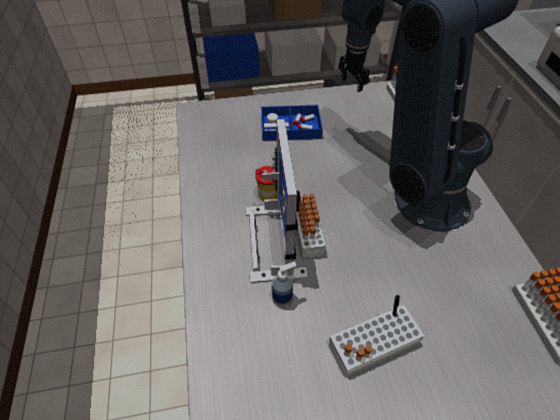

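Scene view (from behind the station): the head rail runs from about (257,175) to (354,170), the rack sits on the robot side around (295,210), the bin is at (243,246) and the sanitiser at (363,232). The side view shows the rack at (311,225), just in front of the guard. Next I'll take positions from the depth data.

```bash
cat > h.py <<'E'
from cell import r
import cv2,numpy as np
from scipy.spatial.transform import Rotation as Ro
def cloud(n,p,d,c=None):
    c=c or r.calibration(n);v,u=np.mgrid[:420,:560]
    X=np.stack([(u-c['cx'])/c['fx']*d,(v-c['cy'])/c['fy']*d,d],-1)
    W=(X-c['t'])@c['R'];W[d<=0]=np.nan;return W
E
python3 - <<'E'
from h import *
np.set_printoptions(precision=4,suppress=True)
for n in("scene","side"):
    f=np.load(n+"0.npz");p,d=f['p'],f['d'];W=cloud(n,p,d);hsv=cv2.cvtColor(p,cv2.COLOR_RGB2HSV)
    x,y,z=W[...,0],W[...,1],W[...,2]
    reg=(x>.25)&(x<.8)&(abs(y)<.4)
    def rect(m,l):
        q=W[m][:,:2].astype(np.float32)
        if len(q)<4:print(n,l,len(q));return
        (cx,cy),s,a=cv2.minAreaRect(q);print(n,l,len(q),'rect',np.round((cx,cy,*s,a),4),'med',np.median(W[m],0),'z',np.percentile(W[m][:,2],[2,98]))
    rect(reg&(z>.385)&(z<.43),'rail')
    rect(reg&(z>.39)&(z<.406),'railtop')
    rect(reg&(z>.39)&(z<.43)&(y>0),'up+')
    H,S,V=[hsv[...,i] for i in range(3)]
    rect(reg&(H>5)&(H<16)&(S>150)&(z>.105)&(z<.135),'caps')
    rect(reg&(S<60)&(z>.058)&(z<.078)&(abs(y)<.12),'deck')
    rect(reg&(z>.022)&(z<.045)&(abs(y)<.25)&(V>100),'stop36')
    rect(reg&(z>.009)&(z<.02)&(abs(y)<.25)&(V>150),'feet')
    rect(reg&(H>105)&(H<130)&(S>150)&(z>.1),'blue')
E
```

```text
scene rail 1063 rect [ 0.455   0.1051  0.3013  0.3503 77.6562] med [0.5975 0.0708 0.4195] z [0.3905 0.4244]
scene railtop 107 rect [ 0.6039  0.0725  0.3029  0.0099 85.1271] med [0.6048 0.0976 0.4029] z [0.3908 0.4058]
scene up+ 758 rect [ 0.5972  0.1121  0.2266  0.0289 84.8644] med [0.6019 0.1146 0.4195] z [0.3996 0.4244]
scene caps 15 rect [ 0.654  -0.1474  0.0667  0.0166 88.9506] med [ 0.6561 -0.1408  0.1093] z [0.1055 0.1142]
scene deck 44 rect [ 0.6154 -0.0855  0.0463  0.0646 75.8994] med [ 0.6068 -0.0689  0.0643] z [0.0588 0.0742]
scene stop36 443 rect [ 0.6529  0.0188  0.4041  0.1143 86.186 ] med [0.7022 0.0495 0.0339] z [0.0227 0.0432]
scene feet 402 rect [ 0.5692 -0.0211  0.5071  0.4155 25.9351] med [ 0.6699 -0.0582  0.0133] z [0.0093 0.0187]
scene blue 346 rect [ 0.5966  0.0716  0.2448  0.0135 84.689 ] med [0.5978 0.0827 0.3099] z [0.1146 0.3171]
side rail 792 rect [ 0.5926  0.0769  0.3085  0.0252 85.4611] med [0.5958 0.1121 0.4205] z [0.3906 0.4239]
side railtop 53 rect [ 0.593   0.0793  0.3038  0.0239 85.3599] med [0.6043 0.2277 0.3998] z [0.3907 0.4057]
side up+ 631 rect [ 0.5958  0.1157  0.2308  0.0245 85.157 ] med [0.5985 0.1392 0.4205] z [0.3948 0.4238]
side caps 362 rect [ 0.53    0.0002  0.118   0.2729 21.8122] med [0.5092 0.0637 0.1172] z [0.1057 0.1227]
side deck 185 rect [ 0.5471 -0.0074  0.115   0.2947 28.1949] med [0.5374 0.0815 0.0665] z [0.0588 0.077 ]
side stop36 288 rect [ 0.6678  0.0563  0.2097  0.3497 27.0127] med [0.7015 0.0823 0.0351] z [0.0278 0.0403]
side feet 283 rect [ 0.6652  0.0708  0.3188  0.1136 85.3114] med [0.687  0.199  0.0134] z [0.0093 0.0182]
side blue 192 rect [ 0.4345  0.0917  0.3075  0.356  86.3436] med [0.592  0.0265 0.2804] z [0.1204 0.7182]
```

>>> move_arm(
  increments=[
    [[0,0,-0.03,0],[0,0,-0.07,0],[0,0,-0.1,0],[0,0,-0.1,0]],
  ],
  grip=1,
)

```text
time_s: 0.43
eef_pos: [0.222, -0.4494, 0.3365]
ee_rot: [3.053, 0.713, 0.002]
wrist_force: [-0.1, -0.4, 0.3]
grip_width: 0.0859
grip_force: 0.0
```

>>> move_arm(
  increments=[
    [[0,0.04,0,0],[0,0.08,0,0],[0,0.12,0,0],[0,0.16,0,0],[0,0.2,0,0],[0,0.24,0,0],[0,0.28,0,0],[0,0.32,0,0],[0,0.36,0,0],[0,0.4,0,0]],
  ],
)

```text
time_s: 1.27
eef_pos: [0.3096, -0.6268, 0.3214]
ee_rot: [-3.046, -0.711, 0.005]
wrist_force: [0.4, -0.9, -0.4]
grip_width: 0.0852
grip_force: 0.0
```

```bash
python3 - <<'E'
from h import *
np.set_printoptions(precision=4,suppress=True)
o=r.get_obs();print(o['joints'],o['eef_pos'],Ro.from_rotvec(o['ee_rot']).as_matrix(),np.hypot(*o['eef_pos'][:2]))
print(r.calibration("wrist"))
E
```

```text
[-1.112   0.8998  1.3508  2.0356 -0.      1.5708] [ 0.3096 -0.6268  0.3214] [[ 0.8966  0.4428 -0.0061]
 [ 0.4429 -0.8965  0.0123]
 [-0.     -0.0137 -0.9999]] 0.6991097610764354
{'fx': 308.2745883379674, 'fy': 308.2745883379674, 'cx': 282.7422347973398, 'cy': 213.08535458689565, 'R': array([[ 0.4427, -0.8965, -0.0148],
       [-0.8619, -0.4301,  0.2688],
       [-0.2473, -0.1063, -0.9631]]), 't': array([-0.6953, -0.0608,  0.4745])}
```

>>> move_arm(
  increments=[
    [[0,-0.04,0,0],[0,-0.08,0,0],[0,-0.1,0,0],[0,-0.1,0,0]],
  ],
)

```text
time_s: 1.6
eef_pos: [0.2845, -0.5761, 0.3318]
ee_rot: [-3.054, -0.713, 0.002]
wrist_force: [-0.2, -1.3, 0.7]
grip_width: 0.0851
grip_force: 0.0
```

```bash
cat >> h.py <<'E'
np.set_printoptions(precision=4,suppress=True)
def st():
    o=r.get_obs();R=Ro.from_rotvec(o['ee_rot']).as_matrix();print(o['time_s'],'j',o['joints'],'p',o['eef_pos'],'r',np.hypot(*o['eef_pos'][:2]));print(R)
    print('F',o['wrist_force'],o['grip_width'],o['grip_force']);return o,R
E
python3 -c "from h import *;st()"
```

```text
1.6 j [-1.112   0.5942  0.7884  1.7702 -0.      1.5708] p [ 0.2845 -0.5761  0.3318] r 0.6425107330521904
[[ 0.8966  0.4429 -0.0023]
 [ 0.4429 -0.8966  0.0047]
 [-0.     -0.0052 -1.    ]]
F [-0.1575 -1.2869  0.6773] 0.08509932021055135 0.0
```

>>> move_arm(
  increments=[
    [[0,0,-0.04,0],[0,0,-0.08,0],[0,0,-0.12,0],[0,0,-0.16,0],[0,0,-0.2,0],[0,0,-0.24,0],[0,0,-0.28,0],[0,0,-0.32,0],[0,0,-0.36,0],[0,0,-0.4,0]],
  ],
)

```text
time_s: 2.43
eef_pos: [0.3055, -0.6184, 0.3837]
ee_rot: [2.986, 0.697, 0.027]
wrist_force: [-0.4, 1.1, 0.2]
grip_width: 0.0854
grip_force: 0.0
```

```bash
python3 -c "from h import *;st()"
```

```text
2.4333 j [-1.112   0.8113  1.3534  2.0361  0.      1.5708] p [ 0.3055 -0.6184  0.3837] r 0.6897556696607599
[[ 0.8966  0.4415  0.034 ]
 [ 0.4428 -0.894  -0.0687]
 [ 0.      0.0767 -0.9971]]
F [-0.4279  1.0935  0.1966] 0.0854031868013778 0.0
```

>>> move_arm(
  increments=[
    [[0,0,-0.04,0],[0,0,-0.08,0],[0,0,-0.12,0],[0,0,-0.16,0],[0,0,-0.2,0],[0,0,-0.24,0],[0,0,-0.24,0]],
  ],
)

```text
time_s: 3.02
eef_pos: [0.3, -0.6074, 0.4343]
ee_rot: [2.916, 0.681, 0.051]
wrist_force: [0.2, -0.5, -0.1]
grip_width: 0.0852
grip_force: 0.0
```

```bash
python3 -c "from h import *;st()"
```

```text
3.0167 j [-1.1121  0.737   1.3526  2.036   0.      1.5708] p [ 0.3    -0.6074  0.4343] r 0.6773895358200706
[[ 0.8966  0.4379  0.0664]
 [ 0.4429 -0.8865 -0.1343]
 [ 0.      0.1498 -0.9887]]
F [ 0.1765 -0.5417 -0.1144] 0.08522785980285524 0.0
```

>>> move_arm(
  increments=[
    [[0,-0.04,0,0],[0,-0.08,0,0],[0,-0.12,0,0],[0,-0.16,0,0],[0,-0.16,0,0]],
  ],
)

```text
time_s: 3.43
eef_pos: [0.263, -0.5325, 0.4259]
ee_rot: [2.917, 0.681, 0.051]
wrist_force: [0.6, -0.8, 1.2]
grip_width: 0.0853
grip_force: 0.0
```

```bash
python3 -c "from h import *;st()"
```

```text
3.4333 j [-1.112   0.3555  0.6486  1.7147 -0.      1.5708] p [ 0.263  -0.5325  0.4259] r 0.5939333102254954
[[ 0.8966  0.438   0.0658]
 [ 0.4429 -0.8866 -0.1333]
 [-0.      0.1487 -0.9889]]
F [ 0.5908 -0.7593  1.2336] 0.08529721249599122 0.0
```

```bash
cat >> h.py <<'E'
def go(tgt,R=None,p=None):
    """shift in tool axes from the measured pose to world TCP target"""
    o=r.get_obs();R=Ro.from_rotvec(o['ee_rot']).as_matrix() if R is None else R
    s=R.T@(np.array(tgt)-(o['eef_pos'] if p is None else p));print('shift',s,'rows>=',np.linalg.norm(s)/.0417);return s
PS=-4.8*np.pi/180;S0=np.array([.594,.0745,0]);SR=Ro.from_euler('z',PS).as_matrix()
def sw(x,y,z):return S0+SR@np.array([x,y,z])
E
python3 - <<'E'
from h import *
from scipy.optimize import least_squares
D=np.array([[.2134,-.0350,1.3235,.49967,.23083],[.8998,1.3508,2.0356,.6991,.3214],[.5942,.7884,1.7702,.6425,.3318],[.8113,1.3534,2.0361,.68976,.3837],[.737,1.3526,2.036,.67739,.4343],[.3555,.6486,1.7147,.59393,.4259]])
def fk(p,q):
    a1,L2,L3,L4,h,e=p;j2,j3,j4=q;f=j2-j3;P=f+j4
    return np.array([a1+L2*np.sin(j2)+L3*np.cos(f)+e*np.sin(f)+L4*np.cos(P),h+L2*np.cos(j2)-L3*np.sin(f)+e*np.cos(f)-L4*np.sin(P)])
s=least_squares(lambda p:np.r_[np.concatenate([fk(p,d[:3])-d[3:] for d in D]),1e-3*p[5],1e-3*p[0]],[0,.45,.4,.3,.3,0.])
print(s.x,abs(s.fun).max())
p=s.x
def ik(r_,z,th):
    P=np.pi/2-th
    b=None
    for g in([.3,.3],[.9,1.2],[-.3,-.5],[1,0]):
        t=least_squares(lambda q:fk(p,[q[0],q[1],P-q[0]+q[1]])-[r_,z],g)
        q=t.x
        if abs(t.fun).max()<1e-4:
            J=np.array([q[0],q[1],P-q[0]+q[1]]);ok=(J>[-.74,-1.14,-2.1]).all() and (J<[1.72,1.35,2.04]).all()
            if ok:return J
    return None
for l,z,r_ in(("handle",.211,.57),("handle+",.26,.57),("appr",.211,.48),("push",.03,.62),("pushstart",.03,.45),("hi",.6,.5),("hi",.6,.45),("hi",.7,.5),("hi",.7,.6)):
    print(l,z,r_,[(t,ik(r_,z,np.radians(t))) for t in(8,30,45,55)])
E
```

```text
[-0.      0.486   0.393   0.4556  0.2437  0.0664] 6.640908429667409e-05
handle 0.211 0.57 [(8, array([ 0.2321, -0.0725,  1.1266])), (30, array([-0.0762, -0.5566,  0.5668])), (45, array([-0.2182, -0.8683,  0.1352])), (55, array([-0.2486, -1.0699, -0.2105]))]
handle+ 0.26 0.57 [(8, array([0.2243, 0.0409, 1.2478])), (30, array([-0.1025, -0.453 ,  0.6966])), (45, array([-0.2684, -0.7685,  0.2854])), (55, array([-0.3306, -0.9725, -0.0309]))]
appr 0.211 0.48 [(8, array([ 0.0488, -0.2874,  1.095 ])), (30, array([-0.2752, -0.7114,  0.611 ])), (45, array([-0.4522, -0.9993,  0.2384])), (55, None)]
push 0.03 0.62 [(8, array([ 0.451 , -0.242 ,  0.7383])), (30, array([ 0.2476, -0.7358,  0.0638])), (45, array([ 0.266 , -1.0314, -0.5119])), (55, None)]
pushstart 0.03 0.45 [(8, array([ 0.1465, -0.6776,  0.6071])), (30, array([-0.0737, -1.1079,  0.013 ])), (45, None), (55, None)]
hi 0.6 0.5 [(8, None), (30, array([-0.0516,  0.51  ,  1.6088])), (45, array([-0.3263,  0.0853,  1.197 ])), (55, array([-0.4819, -0.1611,  0.9317]))]
hi 0.6 0.45 [(8, None), (30, array([-0.1465,  0.4306,  1.6242])), (45, array([-0.4135,  0.0447,  1.2436])), (55, array([-0.5712, -0.1874,  0.9947]))]
hi 0.7 0.5 [(8, None), (30, None), (45, array([-0.1752,  0.5091,  1.4697])), (55, array([-0.3628,  0.1912,  1.1649]))]
hi 0.7 0.6 [(8, None), (30, None), (45, array([0.0145, 0.6711, 1.442 ])), (55, array([-0.1889,  0.2907,  1.0904]))]
```

```bash
python3 - <<'E'
from h import *
go([.36,-.22,.43]);go([.45,.06,.43])
f=np.load("side0.npz");p,d=f['p'],f['d'];W=cloud("side",p,d);hsv=cv2.cvtColor(p,cv2.COLOR_RGB2HSV);x,y,z=np.moveaxis(W,2,0)
S=(W-S0)@SR
m=(hsv[...,1]>150)&(hsv[...,0]>3)&(hsv[...,0]<20)&(z>.1)&(z<.13)&(S[...,0]<.0)&(S[...,0]>-.2)&(abs(S[...,1])<.13)
print(m.sum(),cv2.minAreaRect(S[m][:,:2].astype(np.float32)),S[m].min(0),S[m].max(0))
m=(hsv[...,1]<60)&(z>.055)&(z<.078)&(S[...,0]<.0)&(S[...,0]>-.2)&(abs(S[...,1])<.14)
print(m.sum(),cv2.minAreaRect(S[m][:,:2].astype(np.float32)),S[m].min(0),S[m].max(0))
E
```

```text
shift [ 0.2253 -0.234  -0.0393] rows>= 7.847281107921959
shift [ 0.43   -0.4428 -0.0708] rows>= 14.899766305266276
385 ((-0.08661022782325745, -0.02192860096693039), (0.06366090476512909, 0.15819744765758514), 1.5093134641647339) [-0.1191 -0.1009  0.1001] [-0.0546  0.0578  0.1242]
432 ((-0.08828354626893997, -0.0037108510732650757), (0.07776518911123276, 0.18263955414295197), 2.122551679611206) [-0.1288 -0.0956  0.0559] [-0.0495  0.0879  0.0779]
```

>>> move_arm(
  increments=[
    [[0.028,-0.029,-0.005,0],[0.057,-0.059,-0.01,0],[0.085,-0.088,-0.015,0],[0.113,-0.117,-0.02,0],[0.141,-0.146,-0.024,0],[0.169,-0.175,-0.029,0],[0.197,-0.204,-0.034,0],[0.225,-0.234,-0.039,0],[0.255,-0.263,-0.044,0],[0.285,-0.292,-0.049,0]],
  ],
)

```text
time_s: 4.27
eef_pos: [0.3875, -0.1402, 0.432]
ee_rot: [2.916, 0.68, 0.051]
wrist_force: [0.6, -0.2, -0.4]
grip_width: 0.0857
grip_force: 0.0
```

```bash
python3 -c "
from h import *;st();go([.45,.06,.45])"
```

```text
4.2667 j [-0.2604 -0.0049  0.2234  1.6995 -0.1132  2.4172] p [ 0.3875 -0.1402  0.432 ] r 0.41204354679280475
[[ 0.8968  0.4374  0.0664]
 [ 0.4424 -0.8866 -0.1346]
 [-0.0001  0.1501 -0.9887]]
F [ 0.636  -0.1978 -0.412 ] 0.08573903054055212 0.0
shift [ 0.1446 -0.1474 -0.0406] rows>= 5.04755580715921
```

>>> move_arm(
  increments=[
    [[0.024,-0.025,-0.007,-0.12],[0.048,-0.05,-0.014,-0.24],[0.072,-0.074,-0.02,-0.36],[0.096,-0.098,-0.027,-0.48],[0.12,-0.123,-0.034,-0.6],[0.145,-0.147,-0.041,-0.72],[0.145,-0.147,-0.06,-0.84],[0.145,-0.147,-0.08,-0.96],[0.145,-0.147,-0.11,-1.08],[0.145,-0.147,-0.14,-1.2]],
  ],
)

```text
time_s: 5.1
eef_pos: [0.4433, 0.0688, 0.5216]
ee_rot: [2.004, 2.206, -0.038]
wrist_force: [0.7, -0.5, 0.3]
grip_width: 0.0855
grip_force: 0.0
```

```bash
python3 -c "
from h import *;st();go([.48,.06,.65])"
```

```text
5.1 j [ 0.2583  0.2288  0.7578  2.0329 -0.1486  1.7279] p [0.4433 0.0688 0.5216] r 0.44865281424044107
[[-0.0891  0.9908  0.1018]
 [ 0.9868  0.1017 -0.1263]
 [-0.1355  0.0892 -0.9868]]
F [ 0.667  -0.5125  0.2701] 0.08547936291200262 0.0
shift [-0.0293  0.0469 -0.1219] rows>= 3.2091220041846893
```

>>> move_arm(
  increments=[
    [[-0.004,0.003,-0.03,-0.12],[-0.008,0.006,-0.06,-0.24],[-0.012,0.009,-0.09,-0.36],[-0.016,0.012,-0.12,-0.48],[-0.02,0.015,-0.15,-0.6],[-0.024,0.018,-0.18,-0.72],[-0.028,0.021,-0.21,-0.84],[-0.032,0.024,-0.24,-0.96],[-0.036,0.027,-0.27,-1.08],[-0.04,0.03,-0.3,-1.2]],
  ],
)

```text
time_s: 5.93
eef_pos: [0.4207, 0.0435, 0.5447]
ee_rot: [0.424, 2.951, -0.148]
wrist_force: [0.1, 0.2, -0.0]
grip_width: 0.0852
grip_force: 0.0
```

```bash
python3 -c "
from h import *;o,R=st();print(R.T@[0,0,.3])"
```

```text
5.9333 j [ 0.2124  0.1581  0.7364  2.0359 -0.1468  0.4897] p [0.4207 0.0435 0.5447] r 0.42290369742342093
[[-0.9476  0.2871  0.14  ]
 [ 0.2717  0.9549 -0.1195]
 [-0.168  -0.0752 -0.9829]]
F [ 0.0746  0.224  -0.0254] 0.08524950239724471 0.0
[-0.0504 -0.0226 -0.2949]
```

```bash
python3 -c "
from h import *;o,R=st();print(R.T@[.28,.03,.3])"
```

```text
5.9333 j [ 0.2124  0.1581  0.7364  2.0359 -0.1468  0.4897] p [0.4207 0.0435 0.5447] r 0.42290369742342093
[[-0.9476  0.2871  0.14  ]
 [ 0.2717  0.9549 -0.1195]
 [-0.168  -0.0752 -0.9829]]
F [ 0.0746  0.224  -0.0254] 0.08524950239724471 0.0
[-0.3076  0.0865 -0.2593]
```

>>> move_arm(
  increments=[
    [[-0.031,0.009,-0.026,-0.1],[-0.062,0.018,-0.052,-0.2],[-0.093,0.027,-0.078,-0.2],[-0.124,0.036,-0.104,-0.2],[-0.155,0.045,-0.13,-0.2],[-0.186,0.054,-0.156,-0.2],[-0.217,0.063,-0.182,-0.2],[-0.248,0.072,-0.208,-0.2],[-0.279,0.081,-0.234,-0.2],[-0.31,0.09,-0.26,-0.2]],
  ],
)

```text
time_s: 6.77
eef_pos: [0.5326, 0.037, 0.535]
ee_rot: [0.131, 2.944, -0.159]
wrist_force: [0.3, 0.0, -0.3]
grip_width: 0.0855
grip_force: 0.0
```

```bash
python3 -c "
from h import *;o,R=st();print(R.T@[0,0,.4])"
```

```text
6.7667 j [ 0.1532  0.3774  1.0091  2.036  -0.1419  0.2301] p [0.5326 0.037  0.535 ] r 0.5338550954156912
[[-0.9781  0.0978  0.1837]
 [ 0.0774  0.9904 -0.1148]
 [-0.1932 -0.098  -0.9763]]
F [ 0.2987  0.0195 -0.2731] 0.08548315650183276 0.0
[-0.0773 -0.0392 -0.3905]
```

>>> move_arm(
  increments=[
    [[-0.021,0.004,-0.032,0],[-0.042,0.008,-0.064,0],[-0.063,0.012,-0.096,0],[-0.084,0.016,-0.128,0],[-0.105,0.02,-0.16,0],[-0.126,0.024,-0.192,0],[-0.147,0.028,-0.224,0],[-0.168,0.032,-0.256,0],[-0.189,0.036,-0.288,0],[-0.21,0.04,-0.32,0]],
  ],
)

```text
time_s: 7.6
eef_pos: [0.5473, 0.0466, 0.5467]
ee_rot: [0.124, 2.901, -0.147]
wrist_force: [-0.2, 0.1, -0.5]
grip_width: 0.0855
grip_force: 0.0
```

```bash
python3 -c "
from h import *;o,R=st();print(R.T@[0,0.02,.4])"
```

```text
7.6 j [ 0.169   0.3972  1.0716  2.036  -0.1467  0.2392] p [0.5473 0.0466 0.5467] r 0.5493151090605773
[[-0.9692  0.0959  0.227 ]
 [ 0.0724  0.9913 -0.1095]
 [-0.2355 -0.0897 -0.9677]]
F [-0.1914  0.0768 -0.5491] 0.0854905810842194 0.0
[-0.0928 -0.0161 -0.3893]
```

>>> move_arm(
  increments=[
    [[-0.038,0.01,0.006,0],[-0.076,0.02,0.012,0],[-0.114,0.03,0.018,0],[-0.152,0.04,0.024,0],[-0.162,0.04,-0.016,0],[-0.172,0.04,-0.056,0],[-0.182,0.04,-0.096,0],[-0.192,0.04,-0.136,0],[-0.202,0.04,-0.176,0],[-0.212,0.04,-0.216,0]],
  ],
)

```text
time_s: 8.43
eef_pos: [0.6115, 0.06, 0.5333]
ee_rot: [0.118, 2.858, -0.136]
wrist_force: [1.0, 0.1, -0.4]
grip_width: 0.0854
grip_force: 0.0
```

```bash
python3 -c "
from h import *;o,R=st();print(R.T@[0,0.02,.4])"
```

```text
8.4333 j [ 0.1747  0.5337  1.2526  2.0362 -0.1501  0.2384] p [0.6115 0.06   0.5333] r 0.6143990531129675
[[-0.9582  0.094   0.2703]
 [ 0.068   0.9922 -0.1042]
 [-0.2779 -0.0814 -0.9571]]
F [ 1.0447  0.1225 -0.4345] 0.08542882395420645 0.0
[-0.1098 -0.0127 -0.3849]
```

>>> move_arm(
  increments=[
    [[-0.04,0.01,0.006,0],[-0.08,0.02,0.012,0],[-0.12,0.025,0.018,0],[-0.13,0.025,-0.02,0],[-0.141,0.024,-0.06,0],[-0.152,0.023,-0.1,0],[-0.163,0.022,-0.14,0],[-0.174,0.021,-0.18,0],[-0.185,0.02,-0.22,0],[-0.196,0.02,-0.26,0]],
  ],
)

```text
time_s: 9.27
eef_pos: [0.637, 0.0608, 0.5411]
ee_rot: [0.111, 2.807, -0.122]
wrist_force: [-0.5, 0.0, 0.5]
grip_width: 0.0849
grip_force: 0.0
```

>>> move_arm(
  increments=[
    [[-0.012,0,-0.04,0],[-0.024,0,-0.08,0],[-0.036,0,-0.12,0],[-0.048,0,-0.16,0],[-0.06,0,-0.2,0],[-0.072,0,-0.24,0],[-0.084,0,-0.28,0],[-0.096,0,-0.32,0],[-0.108,0,-0.36,0],[-0.12,0,-0.4,0]],
  ],
)

```text
time_s: 10.1
eef_pos: [0.616, 0.0521, 0.5837]
ee_rot: [0.102, 2.743, -0.106]
wrist_force: [0.1, -0.6, -0.5]
grip_width: 0.085
grip_force: 0.0
```

```bash
python3 -c "
from h import *;o,R=st();print(R.T@[0,0.02,.4])"
```

```text
10.1 j [ 0.1599  0.512   1.3523  2.036  -0.1482  0.2061] p [0.616  0.0521 0.5837] r 0.6182144077435744
[[-0.9205  0.0861  0.3812]
 [ 0.0566  0.9945 -0.0881]
 [-0.3867 -0.0595 -0.9203]]
F [ 0.1286 -0.5681 -0.538 ] 0.08503021697485513 0.0
[-0.1535 -0.0039 -0.3699]
```

>>> move_arm(
  increments=[
    [[0,0.002,-0.041,0],[0,0.004,-0.082,0],[0,0.006,-0.123,0],[0,0.008,-0.164,0],[0,0.01,-0.205,0],[0,0.012,-0.246,0],[0,0.014,-0.287,0],[0,0.016,-0.328,0],[0,0.018,-0.369,0],[0,0.02,-0.41,0]],
  ],
)

```text
time_s: 10.93
eef_pos: [0.5882, 0.0604, 0.629]
ee_rot: [0.091, 2.668, -0.083]
wrist_force: [0.7, 0.6, -0.0]
grip_width: 0.0857
grip_force: 0.0
```

>>> move_arm(
  increments=[
    [[0,0.002,-0.041,0],[0,0.004,-0.082,0],[0,0.006,-0.123,0],[0,0.008,-0.164,0],[0,0.01,-0.205,0],[0,0.012,-0.246,0],[0,0.014,-0.287,0],[0,0.016,-0.328,0],[0,0.018,-0.369,0],[0,0.02,-0.41,0]],
  ],
)

```text
time_s: 11.77
eef_pos: [0.5572, 0.0643, 0.6724]
ee_rot: [0.08, 2.594, -0.06]
wrist_force: [0.5, -0.9, 0.3]
grip_width: 0.0855
grip_force: 0.0
```

>>> move_arm(
  increments=[
    [[0,0.002,-0.041,0],[0,0.004,-0.082,0],[0,0.006,-0.123,0],[0,0.008,-0.164,0],[0,0.01,-0.205,0],[0,0.012,-0.246,0],[0,0.014,-0.287,0],[0,0.016,-0.328,0],[0,0.018,-0.369,0],[0,0.02,-0.41,0]],
  ],
)

```text
time_s: 12.6
eef_pos: [0.5232, 0.0628, 0.7136]
ee_rot: [0.07, 2.52, -0.036]
wrist_force: [0.1, -0.6, -0.6]
grip_width: 0.0854
grip_force: 0.0
```

```bash
python3 -c "
from h import *;o,R=st();print(np.degrees(np.arccos(-R[2,2])))"
```

```text
12.6 j [ 0.2203  0.2868  1.3522  2.036  -0.1688  0.2233] p [0.5232 0.0628 0.7136] r 0.527004773685877
[[-0.8125  0.0586  0.58  ]
 [ 0.0418  0.9982 -0.0423]
 [-0.5815 -0.0101 -0.8135]]
F [ 0.0592 -0.5803 -0.6117] 0.08544277372646891 0.0
35.562297849316025
```

```bash
python3 -c "
from h import *;go([.505,.081,.277])"
```

```text
shift [0.2694 0.0215 0.3438] rows>= 10.487473402769618
```

>>> move_arm(
  increments=[
    [[0.024,0.002,0.031,0.03],[0.048,0.004,0.061,0.03],[0.072,0.006,0.092,0.03],[0.096,0.008,0.122,0.03],[0.12,0.01,0.153,0.03],[0.144,0.012,0.183,0.03],[0.168,0.014,0.214,0.03],[0.192,0.016,0.244,0.03],[0.216,0.018,0.275,0.03],[0.24,0.02,0.306,0.03]],
  ],
)

```text
time_s: 13.43
eef_pos: [0.5153, 0.0739, 0.4806]
ee_rot: [0.108, 2.517, -0.024]
wrist_force: [1.1, 0.1, 0.7]
grip_width: 0.0854
grip_force: 0.0
```

```bash
python3 - <<'E'
from h import *
o,R=st();c=r.calibration("wrist");p,d=r.snapshot("wrist");np.savez("w1.npz",p=p,d=d,**c);cv2.imwrite("pics/w1.png",p[:,:,::-1])
go([.505,.081,.277])
W=cloud("wrist",p,d,c);S=(W-S0)@SR;hsv=cv2.cvtColor(p,cv2.COLOR_RGB2HSV)
def rep(l,m):
    q=S[m];print(l,len(q),np.percentile(q,[2,50,98],axis=0) if len(q) else '')
V=hsv[...,2]
rep('handle',(V<60)&(abs(S[...,1])<.03)&(abs(S[...,0]+.035)<.03)&(S[...,2]>.16)&(S[...,2]<.26))
rep('blue',(hsv[...,0]>105)&(hsv[...,0]<130)&(hsv[...,1]>150)&(S[...,2]>.09)&(abs(S[...,0])<.05))
rep('rail',(V>100)&(S[...,2]>.38)&(abs(S[...,0])<.05))
E
```

```text
13.4333 j [ 0.2567 -0.2287 -0.0483  1.1547 -0.1893  0.2839] p [0.5153 0.0739 0.4806] r 0.5205717465333439
[[-0.8094  0.0829  0.5814]
 [ 0.072   0.9965 -0.0419]
 [-0.5829  0.0079 -0.8125]]
F [1.1026 0.0847 0.7301] 0.08535539367038814 0.0
shift [0.1081 0.008  0.1498] rows>= 4.43380331625803
handle 871 [[-0.0468 -0.0064  0.1756]
 [-0.0432  0.0002  0.2511]
 [-0.0102  0.0074  0.2591]]
blue 6045 [[-0.0075 -0.1209  0.1114]
 [-0.0062  0.0002  0.3048]
 [ 0.0016  0.1226  0.3152]]
rail 13461 [[-0.0137 -0.1462  0.3896]
 [-0.012  -0.0005  0.4181]
 [ 0.0085  0.1471  0.422 ]]
```

View pics/w1.png

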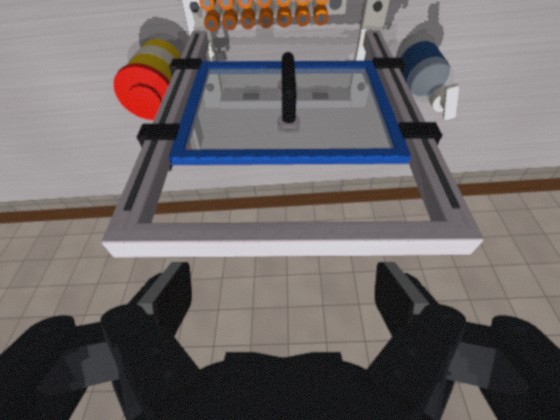

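The wrist view shows the D-handle at (288,90), centred in the blue frame, with the fingers open on either side below it. The bin at (145,80) and the sanitiser at (430,70) are outside the uprights. The depth fit puts the station frame within 1 mm of my estimate.

>>> move_arm(
  increments=[
    [[0.016,0.001,0.022,0],[0.032,0.002,0.044,0],[0.048,0.004,0.066,0],[0.064,0.005,0.088,0],[0.08,0.006,0.11,0],[0.096,0.007,0.132,0],[0.108,0.008,0.15,0],[0.108,0.008,0.15,0]],
  ],
)

```text
time_s: 14.15
eef_pos: [0.5151, 0.0832, 0.2942]
ee_rot: [0.107, 2.523, -0.026]
wrist_force: [-0.8, -0.9, -0.7]
grip_width: 0.0859
grip_force: 0.0
```

```bash
python3 - <<'E'
from h import *
o,R=st()
print(sw(-.038,0,.211)); go(sw(-.038,0,.211)+R[:,2]*.019)
E
```

```text
14.15 j [ 0.2828 -0.2634 -0.5428  0.7052 -0.2036  0.3058] p [0.5151 0.0832 0.2942] r 0.5217566771339812
[[-0.8128  0.0826  0.5766]
 [ 0.0708  0.9966 -0.043 ]
 [-0.5782  0.0059 -0.8159]]
F [-0.7744 -0.9359 -0.6918] 0.08585895869722489 0.0
[0.5561 0.0777 0.211 ]
shift [ 0.0144 -0.0026  0.1108] rows>= 2.680526808416038
```

>>> move_arm(
  increments=[
    [[0.003,-0.001,0.02,0],[0.005,-0.002,0.04,0],[0.007,-0.003,0.06,0],[0.008,-0.003,0.07,0],[0.008,-0.003,0.07,0],[0.008,-0.003,0.07,0]],
  ],
)

```text
time_s: 14.65
eef_pos: [0.5509, 0.0781, 0.2376]
ee_rot: [0.108, 2.517, -0.024]
wrist_force: [1.0, -0.3, 0.2]
grip_width: 0.0855
grip_force: 0.0
```

```bash
python3 - <<'E'
from h import *
o,R=st()
go(sw(-.038,0,.211)+R[:,2]*.019)
E
```

```text
14.65 j [ 0.2438 -0.1703 -0.6249  0.5179 -0.1822  0.2732] p [0.5509 0.0781 0.2376] r 0.5563954173577885
[[-0.8094  0.0831  0.5813]
 [ 0.0721  0.9965 -0.0421]
 [-0.5827  0.0078 -0.8126]]
F [ 0.9589 -0.2544  0.1638] 0.08554272670011982 0.0
shift [ 0.0112 -0.0002  0.0437] rows>= 1.0810830679781682
```

>>> move_arm(
  increments=[
    [[0.005,0,0.015,0],[0.009,0,0.03,0],[0.011,0,0.043,0],[0.011,0,0.043,0],[0.011,0,0.043,0]],
  ],
)

```text
time_s: 15.07
eef_pos: [0.5664, 0.0772, 0.1958]
ee_rot: [0.108, 2.517, -0.024]
wrist_force: [0.4, 0.5, 1.0]
grip_width: 0.0853
grip_force: 0.0
```

>>> move_arm(
  increments=[
    [[0,0,0,0],[0,0,0,0],[0,0,0,0],[0,0,0,0],[0,0,0,0],[0,0,0,0]],
  ],
  grip=-1,
)

```text
time_s: 15.57
eef_pos: [0.566, 0.0781, 0.1948]
ee_rot: [0.106, 2.518, -0.021]
wrist_force: [-14.6, 1.5, 11.2]
grip_width: 0.0146
grip_force: 58.2
```

```bash
python3 - <<'E'
from h import *
o,R=st();print(R.T@[0,0,.044])
p,d=r.snapshot("wrist");cv2.imwrite("pics/w2.png",p[:,:,::-1])
E
```

```text
15.5667 j [ 0.2323 -0.1047 -0.6855  0.3899 -0.173   0.2627] p [0.566  0.0781 0.1948] r 0.5713257061587702
[[-0.8099  0.0809  0.581 ]
 [ 0.0713  0.9967 -0.0394]
 [-0.5823  0.0095 -0.813 ]]
F [-14.5552   1.4574  11.2174] 0.014612704052575977 58.18988800048828
[-0.0256  0.0004 -0.0358]
```

View pics/w2.png

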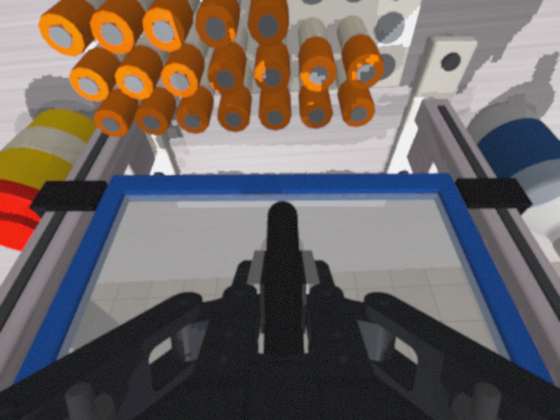

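The wrist view shows the fingers closed on the handle bar at (283,270), with the frame clear of the gripper body. Lifting now.

>>> move_arm(
  increments=[
    [[-0.003,0,-0.004,0],[-0.006,0,-0.008,0],[-0.009,0,-0.0125,0],[-0.012,0,-0.017,0],[-0.015,0,-0.021,0],[-0.018,0,-0.025,0],[-0.021,0,-0.029,0],[-0.024,0,-0.033,0],[-0.0268,0,-0.0374,0],[-0.0268,0,-0.0374,0]],
  ],
)

```text
time_s: 16.45
eef_pos: [0.5659, 0.078, 0.2408]
ee_rot: [0.105, 2.519, -0.021]
wrist_force: [3.6, 11.6, -5.3]
grip_width: 0.0146
grip_force: 59.7
```

```bash
cat >> h.py <<'E'
def guard():
    for n in("scene","side"):
        p,d=r.snapshot(n);S=(cloud(n,p,d)-S0)@SR;hsv=cv2.cvtColor(p,cv2.COLOR_RGB2HSV)
        m=(hsv[...,0]>105)&(hsv[...,0]<130)&(hsv[...,1]>150)&(S[...,2]>.09)&(S[...,2]<.385)&(abs(S[...,0])<.02)&(abs(S[...,1])<.13)
        q=S[m];print(n,'blue z',np.percentile(q[:,2],[1,3,5,95,97,99]) if len(q) else 0,len(q))
    return p,d
E
python3 - <<'E'
from h import *
o,R=st();guard()
for n in("scene","side"):
    f=np.load(n+"0.npz");S=(cloud(n,f['p'],f['d'])-S0)@SR;hsv=cv2.cvtColor(f['p'],cv2.COLOR_RGB2HSV)
    m=(hsv[...,0]>105)&(hsv[...,0]<130)&(hsv[...,1]>150)&(S[...,2]>.09)&(S[...,2]<.385)&(abs(S[...,0])<.02)&(abs(S[...,1])<.13)
    q=S[m];print(n,'start',np.percentile(q[:,2],[1,3,5,95,97,99]),len(q))
E
```

```text
16.45 j [ 0.2319 -0.141  -0.5927  0.5194 -0.1722  0.2618] p [0.5659 0.078  0.2408] r 0.571216313639999
[[-0.8103  0.0802  0.5805]
 [ 0.0707  0.9967 -0.039 ]
 [-0.5818  0.0094 -0.8133]]
F [ 3.6307 11.6039 -5.3103] 0.014553281764244183 59.73988473415375
scene blue z [0.1594 0.1614 0.162  0.3619 0.3624 0.3636] 402
side blue z [0.1626 0.1643 0.1645 0.2931 0.3015 0.306 ] 86
scene start [0.1133 0.1154 0.1159 0.3164 0.3168 0.3179] 346
side start [0.1188 0.1206 0.1209 0.3151 0.3159 0.3174] 147
```

>>> move_arm(
  increments=[
    [[0.001,0,0.0015,0],[0.002,0,0.003,0],[0.003,0,0.004,0],[0.0035,0,0.005,0],[0.0035,0,0.005,0]],
  ],
)

```text
time_s: 16.97
eef_pos: [0.5659, 0.078, 0.2341]
ee_rot: [0.105, 2.519, -0.021]
wrist_force: [1.4, 11.0, -1.5]
grip_width: 0.0147
grip_force: 60.5
```

```bash
python3 - <<'E'
from h import *
o,R=st();guard()
E
```

```text
16.9667 j [ 0.2319 -0.1365 -0.6064  0.5013 -0.1724  0.2619] p [0.5659 0.078  0.2341] r 0.5712243016179651
[[-0.8103  0.0803  0.5804]
 [ 0.0707  0.9967 -0.0392]
 [-0.5817  0.0093 -0.8134]]
F [ 1.4354 11.0335 -1.52  ] 0.014746955616969872 60.48565149307251
scene blue z [0.1532 0.1541 0.1557 0.3555 0.3557 0.3567] 403
side blue z [0.1576 0.1577 0.1583 0.2985 0.3037 0.317 ] 90
```

>>> move_arm(
  increments=[
    [[0,0,0,0],[0,0,0,0],[0,0,0,0],[0,0,0,0],[0,0,0,0],[0,0,0,0]],
  ],
  grip=1,
)

```text
time_s: 17.57
eef_pos: [0.566, 0.0766, 0.2343]
ee_rot: [0.108, 2.518, -0.024]
wrist_force: [0.5, 0.2, 0.7]
grip_width: 0.0849
grip_force: 0.0
```

```bash
python3 - <<'E'
from h import *
o,R=st();guard();go(o['eef_pos']+[-.13,.011,.09]);go(o['eef_pos']+[-.18,.015,-.0])
E
```

```text
17.5667 j [ 0.2308 -0.1368 -0.6064  0.5017 -0.1748  0.2621] p [0.566  0.0766 0.2343] r 0.5711104738891588
[[-0.8099  0.083   0.5806]
 [ 0.0718  0.9965 -0.0422]
 [-0.5821  0.0075 -0.8131]]
F [0.4572 0.1558 0.6508] 0.08489417520042715 0.0
scene blue z [0.1509 0.1527 0.1549 0.3553 0.3559 0.3571] 409
side blue z [0.1561 0.1577 0.159  0.2957 0.3007 0.3069] 86
shift [ 0.0537  0.0008 -0.1491] rows>= 3.800893528883606
shift [ 0.1469 -0.     -0.1052] rows>= 4.331564019809972
```

```bash
python3 - <<'E'
from h import *
from scipy.optimize import least_squares
L2,L3,L4,h,e=.486,.393,.4556,.2437,.0664
def ik(r_,z,th):
    P=np.pi/2-th
    def F(q):
        f=q[0]-q[1];return [L2*np.sin(q[0])+L3*np.cos(f)+e*np.sin(f)+L4*np.cos(P)-r_,h+L2*np.cos(q[0])-L3*np.sin(f)+e*np.cos(f)-L4*np.sin(P)-z]
    t=least_squares(F,[0,-.6]);q=t.x;return np.array([*q,P-q[0]+q[1],abs(t.fun).max()])
th=np.radians(35.6)
for z in(.02,.03,.05,.07):
    for rr in(.43,.445,.46,.48,.52,.6):print(z,rr,ik(rr,z,th))
# rack pose now
f=np.load("w1.npz");p,d=f['p'],f['d'];
p,d=r.snapshot("wrist");c=r.calibration("wrist");S=(cloud("wrist",p,d,c)-S0)@SR;hsv=cv2.cvtColor(p,cv2.COLOR_RGB2HSV)
np.savez("w3.npz",p=p,d=d,**c)
m=(hsv[...,1]>150)&(hsv[...,0]>3)&(hsv[...,0]<20)&(S[...,2]>.112)&(S[...,2]<.127)&(S[...,0]<.0)&(S[...,0]>-.2)&(abs(S[...,1])<.13)
print(m.sum(),cv2.minAreaRect(S[m][:,:2].astype(np.float32)))
E
```

```text
0.02 0.43 [-0.0995 -1.2737 -0.2247  0.    ]
0.02 0.445 [-0.0639 -1.2447 -0.2314  0.    ]
0.02 0.46 [-0.0304 -1.2149 -0.2351  0.    ]
0.02 0.48 [ 0.0114 -1.1741 -0.236   0.    ]
0.02 0.52 [ 0.0877 -1.089  -0.2273  0.    ]
0.02 0.6 [ 0.2226 -0.9081 -0.1812  0.    ]
0.03 0.43 [-0.137  -1.2565 -0.1701  0.    ]
0.03 0.445 [-0.0996 -1.2284 -0.1794  0.    ]
0.03 0.46 [-0.0645 -1.1995 -0.1856  0.    ]
0.03 0.48 [-0.0205 -1.1596 -0.1896  0.    ]
0.03 0.52 [ 0.0595 -1.0761 -0.1862  0.    ]
0.03 0.6 [ 0.2001 -0.8976 -0.1482  0.    ]
0.05 0.43 [-0.2043 -1.2206 -0.0668  0.    ]
0.05 0.445 [-0.1643 -1.1942 -0.0804  0.    ]
0.05 0.46 [-0.1266 -1.1668 -0.0907  0.    ]
0.05 0.48 [-0.0793 -1.1288 -0.1     0.    ]
0.05 0.52 [ 0.0069 -1.0486 -0.106   0.    ]
0.05 0.6 [ 0.1573 -0.8747 -0.0825  0.    ]
0.07 0.43 [-0.2621 -1.1828  0.0288  0.    ]
0.07 0.445 [-0.2206 -1.158   0.012   0.    ]
0.07 0.46 [-0.1812 -1.1321 -0.0014  0.    ]
0.07 0.48 [-0.1316 -1.0959 -0.0148  0.    ]
0.07 0.52 [-0.0409 -1.0188 -0.0285  0.    ]
0.07 0.6 [ 0.1177 -0.8496 -0.0178  0.    ]
10505 ((-0.0806252658367157, -0.02777981013059616), (0.0579657219350338, 0.15945753455162048), 0.2994958460330963)
```

>>> move_arm(
  increments=[
    [[0.003,0,-0.03,0],[0.01,0,-0.06,0],[0.025,0,-0.09,0],[0.04,0,-0.12,0],[0.054,0.001,-0.149,0],[0.054,0.001,-0.149,0],[0.054,0.001,-0.149,0]],
  ],
  grip=-1,
)

```text
time_s: 18.3
eef_pos: [0.4356, 0.0884, 0.3256]
ee_rot: [0.106, 2.515, -0.022]
wrist_force: [0.6, -0.5, -0.4]
grip_width: 0.0008
grip_force: 0.0
```

```bash
python3 - <<'E'
from h import *
o,R=st();guard()
c=r.calibration("wrist");p,d=r.snapshot("wrist");np.savez("w4.npz",p=p,d=d,**c);cv2.imwrite("pics/w4.png",p[:,:,::-1])
S=(cloud("wrist",p,d,c)-S0)@SR;hsv=cv2.cvtColor(p,cv2.COLOR_RGB2HSV)
m=(hsv[...,1]<70)&(hsv[...,2]>110)&(S[...,2]>.06)&(S[...,2]<.074)&(S[...,0]<.0)&(S[...,0]>-.2)&(abs(S[...,1])<.13)
print(m.sum(),cv2.minAreaRect(S[m][:,:2].astype(np.float32)),np.percentile(S[m],[1,99],axis=0))
q=S[m]
for a in(-.08,-.04,0,.04,.08):
    k=abs(q[:,1]-a)<.015;print(a,k.sum(),np.percentile(q[k,0],[1,99]) if k.sum()>5 else '')
go(sw(-.150,0,.09)+[0,0,0]);print(R.T@SR@[.01,0,0])
E
```

```text
18.3 j [ 0.3822 -0.4314 -0.5637  0.8633 -0.2577  0.3899] p [0.4356 0.0884 0.3256] r 0.44450711801117726
[[-0.8083  0.0814  0.5831]
 [ 0.0713  0.9966 -0.0403]
 [-0.5844  0.009  -0.8114]]
F [ 0.577  -0.5121 -0.3707] 0.000808261500571595 0.0
scene blue z [0.1518 0.1534 0.1543 0.3555 0.3562 0.3571] 383
side blue z [0.1552 0.1585 0.1586 0.301  0.3038 0.3069] 90
4753 ((-0.0710650086402893, -0.00039856135845184326), (0.11868779361248016, 0.25973230600357056), 0.32034921646118164) [[-0.1288 -0.1128  0.0636]
 [-0.0537  0.0804  0.073 ]]
-0.08 483 [-0.1234 -0.0671]
-0.04 459 [-0.125  -0.0647]
0 670 [-0.1267 -0.0533]
0.04 990 [-0.1284 -0.0578]
0.08 757 [-0.1298 -0.0532]
shift [ 0.1287 -0.0016  0.1947] rows>= 5.597942733022331
[-0.0081 -0.      0.0058]
```

View pics/w4.png

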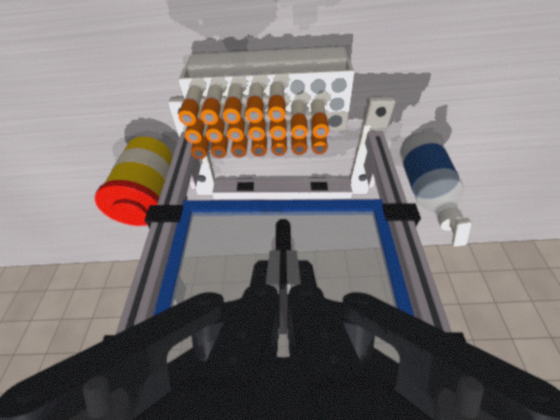

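>>> move_arm(
  increments=[
    [[0.016,-0.001,0.025,0],[0.032,-0.003,0.049,0],[0.048,-0.004,0.073,0],[0.064,-0.005,0.097,0],[0.08,-0.007,0.121,0],[0.096,-0.008,0.145,0],[0.112,-0.01,0.17,0],[0.129,-0.011,0.195,0],[0.129,-0.011,0.195,0],[0.129,-0.011,0.195,0]],
  ],
)

```text
time_s: 19.28
eef_pos: [0.4423, 0.0771, 0.0884]
ee_rot: [0.108, 2.523, -0.027]
wrist_force: [0.2, -0.2, 0.4]
grip_width: 0.0002
grip_force: 0.0
```

```bash
python3 - <<'E'
from h import *
o,R=st();print('station',SR.T@(o['eef_pos']-S0))
f=np.load("w4.npz");S=(cloud("wrist",f['p'],f['d'],{k:f[k] for k in('fx','fy','cx','cy','R','t')})-S0)@SR
for col in(215,245,290,330):
    q=S[30:110,col];k=(q[:,2]>.003)&(q[:,2]<.08);print(col,[tuple(np.round(v*1000).astype(int)) for v in q[k][::2]])
E
```

```text
19.2833 j [ 0.3361 -0.2224 -1.082   0.1353 -0.2338  0.3519] p [0.4423 0.0771 0.0884] r 0.4489457621416274
[[-0.8128  0.0836  0.5765]
 [ 0.0713  0.9965 -0.044 ]
 [-0.5782  0.0053 -0.8159]]
F [ 0.2014 -0.1994  0.3704] 0.00020182954233303479 0.0
station [-0.1514 -0.0102  0.0884]
215 [(np.int64(-122), np.int64(-81), np.int64(5)), (np.int64(-123), np.int64(-81), np.int64(11)), (np.int64(-122), np.int64(-80), np.int64(16)), (np.int64(-122), np.int64(-79), np.int64(21)), (np.int64(-123), np.int64(-78), np.int64(27)), (np.int64(-122), np.int64(-78), np.int64(31)), (np.int64(-122), np.int64(-78), np.int64(34)), (np.int64(-121), np.int64(-77), np.int64(38)), (np.int64(-119), np.int64(-78), np.int64(38)), (np.int64(-117), np.int64(-78), np.int64(40)), (np.int64(-114), np.int64(-78), np.int64(39)), (np.int64(-115), np.int64(-77), np.int64(45)), (np.int64(-123), np.int64(-73), np.int64(66)), (np.int64(-122), np.int64(-74), np.int64(67)), (np.int64(-119), np.int64(-74), np.int64(68)), (np.int64(-116), np.int64(-74), np.int64(68)), (np.int64(-116), np.int64(-74), np.int64(71)), (np.int64(-116), np.
[... 3536 characters left out ...]
, np.int64(67)), (np.int64(-120), np.int64(55), np.int64(68)), (np.int64(-118), np.int64(55), np.int64(67)), (np.int64(-116), np.int64(55), np.int64(68)), (np.int64(-113), np.int64(56), np.int64(67)), (np.int64(-110), np.int64(56), np.int64(67)), (np.int64(-109), np.int64(56), np.int64(68)), (np.int64(-106), np.int64(56), np.int64(68)), (np.int64(-103), np.int64(57), np.int64(67)), (np.int64(-100), np.int64(57), np.int64(67)), (np.int64(-98), np.int64(57), np.int64(68)), (np.int64(-95), np.int64(58), np.int64(66)), (np.int64(-93), np.int64(58), np.int64(68)), (np.int64(-91), np.int64(58), np.int64(68)), (np.int64(-89), np.int64(58), np.int64(69)), (np.int64(-86), np.int64(59), np.int64(69))]
```

```bash
python3 - <<'E'
from h import *
o,R=st();c=r.calibration("wrist");C=-c['R'].T@c['t'];print('cam',C,'in tool',R.T@(C-o['eef_pos']))
go(sw(-.150,-.010,.035));print('down',R.T@[0,0,-.01],'fwd',R.T@SR@[.01,0,0])
E
```

```text
19.2833 j [ 0.3361 -0.2224 -1.082   0.1353 -0.2338  0.3519] p [0.4423 0.0771 0.0884] r 0.4489457621416274
[[-0.8128  0.0836  0.5765]
 [ 0.0713  0.9965 -0.044 ]
 [-0.5782  0.0053 -0.8159]]
F [ 0.2014 -0.1994  0.3704] 0.00020182954233303479 0.0
cam [0.3057 0.0875 0.1643] in tool [ 0.0679 -0.0007 -0.1412]
shift [ 0.0297 -0.0001  0.0444] rows>= 1.2809667473272688
down [ 0.0058 -0.0001  0.0082] fwd [-0.0082 -0.      0.0058]
```

>>> move_arm(
  increments=[
    [[0.005,0,0.01,0],[0.01,0,0.02,0],[0.016,-0.001,0.033,0],[0.023,-0.002,0.047,0],[0.028,-0.002,0.058,0],[0.031,-0.002,0.065,0],[0.031,-0.002,0.065,0],[0.031,-0.002,0.065,0],[0.031,-0.002,0.065,0],[0.031,-0.002,0.065,0]],
  ],
  grip=1,
)

```text
time_s: 20.12
eef_pos: [0.4658, 0.0798, 0.0274]
ee_rot: [0.11, 2.53, -0.03]
wrist_force: [-0.3, -0.3, 1.6]
grip_width: 0.0852
grip_force: 0.0
```

```bash
python3 - <<'E'
from h import *
o,R=st();print('station',SR.T@(o['eef_pos']-S0));go(sw(-.138,-.012,.018))
E
```

```text
20.1167 j [ 0.3189 -0.0092 -1.1324 -0.1235 -0.2246  0.34  ] p [0.4658 0.0798 0.0274] r 0.4725853346947553
[[-0.817   0.086   0.5702]
 [ 0.0726  0.9963 -0.0462]
 [-0.572   0.0036 -0.8202]]
F [-0.2513 -0.256   1.5648] 0.08524825802712209 0.0
station [-0.1282 -0.0055  0.0274]
shift [ 0.0134 -0.0066  0.0021] rows>= 0.3620527830711035
```

>>> move_arm(
  increments=[
    [[0.038,-0.005,0.01,0],[0.038,-0.005,0.01,0],[0.038,-0.005,0.01,0],[0.038,-0.005,0.01,0],[0.038,-0.005,0.01,0]],
  ],
)

```text
time_s: 20.53
eef_pos: [0.4572, 0.0857, 0.0097]
ee_rot: [0.116, 2.558, -0.044]
wrist_force: [0.7, 0.4, 0.4]
grip_width: 0.0855
grip_force: 0.0
```

```bash
python3 - <<'E'
from h import *
o,R=st();print('station',SR.T@(o['eef_pos']-S0));go(sw(-.138,-.012,.018))
E
```

```text
20.5333 j [ 0.349   0.0342 -1.134  -0.1318 -0.2426  0.373 ] p [0.4572 0.0857 0.0097] r 0.4651515594719736
[[-0.8322  0.0927  0.5467]
 [ 0.0737  0.9957 -0.0566]
 [-0.5496 -0.0069 -0.8354]]
F [0.7316 0.4247 0.3735] 0.08545214315707682 0.0
station [-0.1373 -0.0003  0.0097]
shift [-0.004  -0.0118 -0.0072] rows>= 0.3448742347652444
```

>>> move_arm(
  increments=[
    [[-0.002,-0.006,-0.002,0],[-0.004,-0.012,-0.001,0],[-0.01,-0.012,0.003,0],[-0.016,-0.012,0.007,0],[-0.022,-0.012,0.011,0],[-0.028,-0.012,0.015,0],[-0.034,-0.012,0.019,0],[-0.04,-0.0115,0.023,0],[-0.046,-0.0115,0.027,0],[-0.052,-0.0115,0.031,0]],
  ],
)

```text
time_s: 21.37
eef_pos: [0.5166, 0.0684, 0.0115]
ee_rot: [0.117, 2.559, -0.045]
wrist_force: [-5.1, -0.0, 4.2]
grip_width: 0.0855
grip_force: 3.1
```

```bash
cat >> h.py <<'E'
def rack(name="pics/x.png",save=False):
    c=r.calibration("wrist");p,d=r.snapshot("wrist")
    if save:cv2.imwrite(name,p[:,:,::-1])
    S=(cloud("wrist",p,d,c)-S0)@SR;hsv=cv2.cvtColor(p,cv2.COLOR_RGB2HSV)
    m=(hsv[...,1]<70)&(hsv[...,2]>90)&(S[...,2]>.062)&(S[...,2]<.073)&(S[...,0]<.12)&(S[...,0]>-.2)&(abs(S[...,1])<.125)
    q=S[m];print('rack pts',len(q))
    if len(q):print(np.percentile(q,[1,99],axis=0))
    for a in(-.08,-.04,0,.04,.08):
        k=abs(q[:,1]-a)<.015;print(a,k.sum(),np.percentile(q[k,0],[1,99]) if k.sum()>5 else '')
E
python3 - <<'E'
from h import *
o,R=st();print('station',SR.T@(o['eef_pos']-S0));rack("pics/w5.png",True);print('fwd',R.T@SR@[.01,0,0])
p,d=r.snapshot("side");cv2.imwrite("pics/s5.png",cv2.resize(p[150:330,200:380,::-1],None,fx=3,fy=3))
E
```

```text
21.3667 j [ 0.2458  0.1245 -1.0243 -0.13   -0.1894  0.2831] p [0.5166 0.0684 0.0115] r 0.5211467096274467
[[-0.833   0.0931  0.5454]
 [ 0.0738  0.9956 -0.0572]
 [-0.5483 -0.0074 -0.8362]]
F [-5.1106 -0.0178  4.2282] 0.08551074960998949 3.098398335278034
station [-0.0766 -0.0126  0.0115]
rack pts 2451
[[-0.106  -0.0954  0.063 ]
 [-0.0234  0.0794  0.0728]]
-0.08 1214 [-0.1062 -0.0427]
-0.04 0 
0 0 
0.04 138 [-0.1068 -0.0665]
0.08 434 [-0.069 -0.02 ]
fwd [-0.0084  0.0001  0.0055]
```

View pics/s5.png

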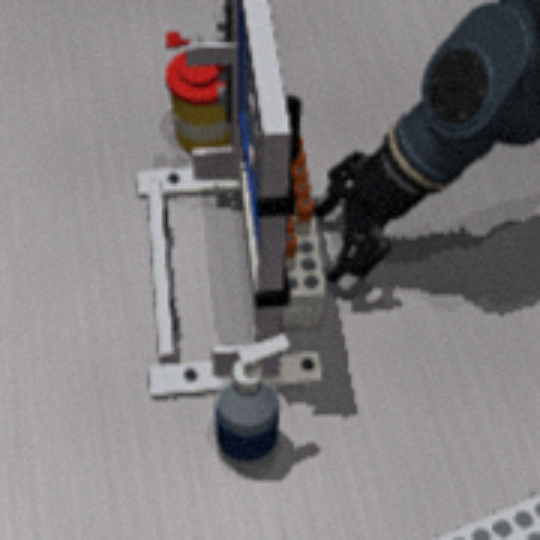

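View pics/w5.png

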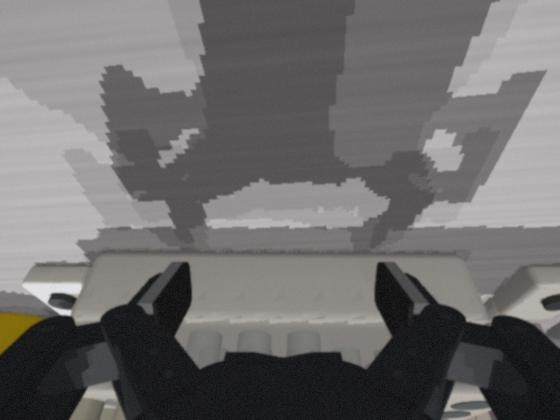

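The side view shows the rack upright with its front under the guard and both fingertips against its rear shell. The wrist view shows that shell spanning columns 85–480, between the feet at (55,290) and (530,290). I'll check the side gaps before pushing on.

```bash
python3 - <<'E'
from h import *
o,R=st()
c=r.calibration("wrist");p,d=r.snapshot("wrist");S=(cloud("wrist",p,d,c)-S0)@SR
hsv=cv2.cvtColor(p,cv2.COLOR_RGB2HSV)
m=(S[...,2]>.012)&(S[...,2]<.036)&(S[...,0]>-.09)&(S[...,0]<-.06)&(hsv[...,2]>90)&(abs(S[...,1])<.115)
q=S[m];print('face',len(q),np.percentile(q,[0.5,50,99.5],axis=0))
for a in(-.095,-.085,-.065,-.045,0,.05,.07):
    k=abs(q[:,1]-a)<.006;print(a,k.sum(),np.median(q[k,0]) if k.sum()>3 else '')
f=(S[...,2]>.010)&(S[...,2]<.018)&(S[...,0]>-.06)&(S[...,0]<-.03)&(abs(S[...,1])>.1)&(abs(S[...,1])<.17)
q=S[f];print('feet',[(g.sum(),np.percentile(q[g,1],[2,98])) for g in(q[:,1]<0,q[:,1]>0) if g.sum()>3])
E
```

```text
21.4667 j [ 0.2457  0.1248 -1.0234 -0.1305 -0.1896  0.2834] p [0.5174 0.0685 0.0119] r 0.5219335911278924
[[-0.8323  0.0936  0.5463]
 [ 0.0743  0.9956 -0.0573]
 [-0.5493 -0.0071 -0.8356]]
F [0.2815 0.0008 0.6524] 0.08543039888967303 0.0
face 13318 [[-0.0757 -0.1102  0.0121]
 [-0.0736 -0.015   0.0242]
 [-0.0711  0.0802  0.0359]]
-0.095 1062 -0.07442143564584734
-0.085 656 -0.07437820481056562
-0.065 7 -0.07450680650929856
-0.045 1178 -0.07389669776420704
0 1182 -0.07346184076608644
0.05 113 -0.07301081653538748
0.07 1075 -0.07280764657911165
feet [(np.int64(1158), array([-0.155 , -0.1235])), (np.int64(1154), array([0.122 , 0.1415]))]
```

>>> move_arm(
  increments=[
    [[-0.0075,0,0.005,-0.01],[-0.015,0,0.0098,-0.01],[-0.0225,0,0.0147,-0.01],[-0.03,0,0.0196,-0.01],[-0.0375,0.0005,0.0246,-0.01],[-0.045,0.0005,0.0295,-0.01],[-0.0525,0.0005,0.0344,-0.01],[-0.06,0.001,0.0393,-0.01],[-0.066,0.001,0.0432,-0.01],[-0.066,0.001,0.0432,-0.01]],
  ],
)

```text
time_s: 22.35
eef_pos: [0.5965, 0.0623, 0.0125]
ee_rot: [0.104, 2.558, -0.048]
wrist_force: [0.0, 0.0, 0.8]
grip_width: 0.0854
grip_force: 0.0
```

```bash
cat >> h.py <<'E'
def face(lo,hi):
    c=r.calibration("wrist");p,d=r.snapshot("wrist");S=(cloud("wrist",p,d,c)-S0)@SR
    hsv=cv2.cvtColor(p,cv2.COLOR_RGB2HSV)
    m=(S[...,2]>.012)&(S[...,2]<.036)&(S[...,0]>lo)&(S[...,0]<hi)&(hsv[...,2]>90)&(abs(S[...,1])<.12)
    q=S[m];print('face',len(q),np.percentile(q,[0.5,50,99.5],axis=0) if len(q) else '')
    for a in(-.095,-.045,0,.05,.07):
        k=abs(q[:,1]-a)<.006;print(a,k.sum(),np.median(q[k,0]) if k.sum()>3 else '')
E
python3 - <<'E'
from h import *
o,R=st();s=SR.T@(o['eef_pos']-S0);print('station',s);face(s[0]-.01,s[0]+.015);print('fwd',R.T@SR@[.01,0,0])
E
```

```text
22.35 j [ 0.1872  0.2487 -0.8522 -0.093  -0.1586  0.2226] p [0.5965 0.0623 0.0125] r 0.5997927761206394
[[-0.8327  0.0849  0.5472]
 [ 0.0641  0.9963 -0.057 ]
 [-0.55   -0.0124 -0.8351]]
F [0.0343 0.0109 0.8074] 0.0853827656770613 0.0
station [ 0.0036 -0.0119  0.0125]
face 13425 [[ 0.004  -0.1093  0.0121]
 [ 0.0056 -0.0145  0.0243]
 [ 0.0077  0.0809  0.0359]]
-0.095 1094 0.005447214723380507
-0.045 1171 0.00556285707221632
0 1179 0.005600520808446106
0.05 110 0.00552497205061693
0.07 1066 0.005662151305508412
fwd [-0.0084  0.      0.0055]
```

>>> move_arm(
  increments=[
    [[-0.0035,0,0.0023,0],[-0.007,0,0.0046,0],[-0.0095,0,0.0062,0],[-0.0105,0,0.0069,0],[-0.0114,0,0.0075,0],[-0.0114,0,0.0075,0]],
  ],
)

```text
time_s: 22.9
eef_pos: [0.6083, 0.0612, 0.0118]
ee_rot: [0.103, 2.559, -0.049]
wrist_force: [-1.4, 0.4, 0.3]
grip_width: 0.0851
grip_force: 0.8
```

```bash
python3 - <<'E'
from h import *
o,R=st();s=SR.T@(o['eef_pos']-S0);print('station',s);face(s[0]-.01,s[0]+.015)
E
```

```text
22.9 j [ 0.1796  0.2678 -0.8243 -0.0837 -0.1542  0.2158] p [0.6083 0.0612 0.0118] r 0.6113185167577878
[[-0.8336  0.0845  0.5458]
 [ 0.0637  0.9963 -0.057 ]
 [-0.5486 -0.0128 -0.836 ]]
F [-1.3976  0.4489  0.3057] 0.08509778245837411 0.8301782235503197
station [ 0.0153 -0.0121  0.0118]
face 13484 [[ 0.0153 -0.1092  0.0121]
 [ 0.0169 -0.0143  0.0242]
 [ 0.019   0.0811  0.0359]]
-0.095 1104 0.016753975747623856
-0.045 1187 0.016781191568625294
0 1188 0.01682548053943468
0.05 113 0.016798975438764744
0.07 1085 0.01685997545344897
```

>>> move_arm(
  increments=[
    [[-0.0008,0,0.0006,0],[-0.0016,0,0.0011,0],[-0.0024,0,0.0016,0],[-0.0024,0,0.0016,0]],
  ],
)

```text
time_s: 23.28
eef_pos: [0.6101, 0.0609, 0.0113]
ee_rot: [0.103, 2.561, -0.049]
wrist_force: [-12.8, 1.2, 7.5]
grip_width: 0.085
grip_force: 6.4
```

>>> move_arm(
  increments=[
    [[-0.0006,0,0.0004,0],[-0.0012,0,0.0008,0],[-0.0012,0,0.0008,0]],
  ],
)

```text
time_s: 23.53
eef_pos: [0.6103, 0.0609, 0.0107]
ee_rot: [0.102, 2.563, -0.049]
wrist_force: [-28.0, 1.6, 18.7]
grip_width: 0.0851
grip_force: 14.1
```

>>> move_arm(
  increments=[
    [[0.005,0,-0.003,0],[0.017,0,-0.011,0],[0.034,0,-0.022,0],[0.05,0,-0.033,0],[0.067,0,-0.044,0],[0.075,0,-0.065,0],[0.073,0,-0.09,0],[0.07,0,-0.12,0],[0.065,0,-0.15,0],[0.065,0,-0.15,0]],
  ],
)

```text
time_s: 24.37
eef_pos: [0.4774, 0.0743, 0.107]
ee_rot: [0.104, 2.553, -0.046]
wrist_force: [2.5, 0.2, 1.6]
grip_width: 0.0855
grip_force: 0.0
```

```bash
python3 - <<'E'
from h import *
o,R=st();s=SR.T@(o['eef_pos']-S0);print('station',s);face(.0,.03);guard()
p,d=r.snapshot("scene");cv2.imwrite("pics/sc9.png",cv2.resize(p[130:290,200:400,::-1],None,fx=3.5,fy=3.5))
c=r.calibration("wrist");p,d=r.snapshot("wrist");cv2.imwrite("pics/w9.png",p[:,:,::-1])
E
```

```text
24.3667 j [ 0.2936 -0.1627 -0.9584  0.2239 -0.2141  0.3141] p [0.4774 0.0743 0.107 ] r 0.48312095891505236
[[-0.83    0.0843  0.5514]
 [ 0.0644  0.9964 -0.0553]
 [-0.554  -0.0104 -0.8324]]
F [2.4577 0.1886 1.5812] 0.08550483575373936 0.0
station [-0.1162 -0.01    0.107 ]
face 3931 [[ 0.0169 -0.1071  0.0121]
 [ 0.0186 -0.0131  0.0246]
 [ 0.0207  0.0804  0.0359]]
-0.095 252 0.01870526472434231
-0.045 248 0.01861214351506412
0 245 0.018460736805453508
0.05 253 0.01849195539542891
0.07 249 0.01838484621774521
scene blue z [0.1513 0.1534 0.1539 0.3551 0.3554 0.357 ] 400
side blue z [0.1571 0.1584 0.1586 0.2972 0.3043 0.3168] 84
```

View pics/sc9.png

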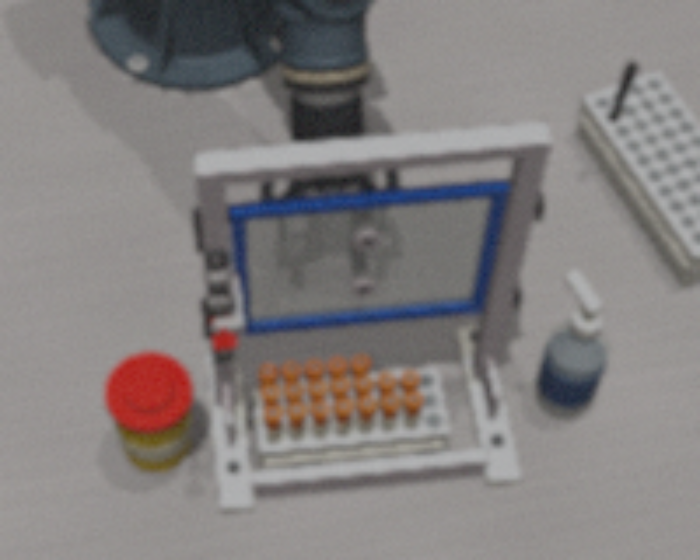

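View pics/w9.png

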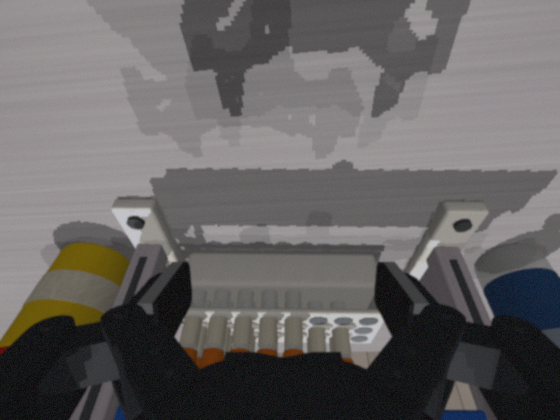

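The scene view shows the guard one notch up (frame at rows 185–330) and the rack upright and square against the stop rail (around 355,420). The bin and the sanitiser are where they were, and the gripper is clear. Handing in.

```bash
python3 -c "
from cell import r
print(r.job_done())"
```

```text
the job is handed in; nothing more can be done
None
```

The splash guard rests on the pawl one notch up (about 40 mm by camera), and the tube rack stands upright and square against the rear stop. The other things on the bench were not touched, and I handed the job in at about 25 s; the hand-in gave no verdict.

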